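# Clamp a ceramic rod in the ratchet gauge

### The job

Lay the white ceramic rod in the gauge's V rests under the spindle and slide it gently home until its end touches the red stop. Then turn the blue ratchet cap clockwise until it slips on the clamped rod, stop within half a turn of its slipping, and let go, leaving the rod clamped. Leave everything else on the bench where it is.

Things in the scene. Friction and masses are not known exactly. Their poses are not given: they have to be found in the camera images.
- rod: White ceramic rod with rounded ends, 12 mm diameter, 140 mm long, about 60 g, fragile. At first it lies level on a blue plastic rack, next to an amber rod. Origin: the rod's centre, on its axis. Its y axis runs along the rod (both ends are alike).
- gauge: Bench micrometer fixed to the bench, upright, place and yaw vary. Origin: on the bench, straight below the spindle; z up; the rod is to lie along its y. Base plate 12 mm thick, x -80..+35, y -45..+95 mm. White column 26 x 34 mm at x = -52, y = 0 carries an arm (y -17..+17, z 88..113 mm) out to x = +5 mm; a steel guide, 16 mm diameter, hangs below it to z = 78 mm round the spindle.
- home (a point): The rod's centre when fully home: gauge (0, +45, 52) mm; axes as the gauge's. Two steel 90-degree V rests carry the rod, one at gauge y = 0 right below the spindle, one at y = +62 mm, each 12 to 14 mm long in y, their arms rising to z = 51 mm and out to 11 mm either side. 4 to 10 mm are free between a rod in the rests and the spindle: the rod comes in along -y, held by its +y part beyond y = 70.
- stop: Red end stop, fixed on the gauge: an upright plate 22 mm wide, 8 mm thick, top at gauge z = 68 mm. Its face towards the rod lies at gauge y = -25 mm. Origin at the centre of its foot, gauge (0, -29, 12) mm.
- spindle: Steel spindle, 8 mm diameter, upright; it does not turn, it moves down 2.5 mm per radian of clockwise turn of the thimble. Origin: centre of its lower face, which starts 62 to 68 mm above the bench and meets the rod at 58 mm. It stays where it is left (self-locking).
- cap (a point): Centre of the blue ribbed ratchet cap on the gauge's top: on the spindle axis, 153 mm above the bench, the height to grip. The cap is 26 mm in diameter, from 137 to 169 mm above the bench, and keeps its height when turned. Below it a 19 mm thimble goes down to 115 mm. Clockwise from above closes the gauge, turning back opens it. It turns endlessly: grip anew for each part turn.
- ratchet (a joint): Slip of the cap against the thimble, rad: 0 at the start, stays near 0 while the cap drives the thimble, grows by the angle slipped clockwise. Free running takes about 0.05 N m; once the spindle bears on the rod the torque rises and the cap slips at 0.09 N m, with about 16 N on the rod.
- amber_rod: Amber glass rod of the same size on the same rack, parallel to the white one, 90 mm away; to be left alone. Origin at its centre, y along the rod.
- rack: Blue plastic rack, fixed: plate 130 x 110 x 10 mm, position and yaw vary. Origin at the centre of its underside. Two pairs of V rests at x = -45 and +45 mm, y = -18 and +18 mm (12 mm long in y) hold a rod each along y with its axis 45 mm above the bench; either rod may be in either place, shifted up to 4 mm along y.
- flask: Glass volumetric flask with blue stopper, 72 mm wide, 159 mm tall, origin under its centre; leave alone.
- beaker: Glass beaker, 70 mm wide, 90 mm tall, origin under its centre; leave alone.
- reagent: Amber bottle, 64 mm wide, 100 mm tall, origin under its centre; leave alone.
- calculator: Grey pocket calculator, 130 x 75 x 14 mm, flat on the bench, origin under its centre; leave alone.
- cuvette_box: Green open box with dividers, 90 x 110 x 35 mm, origin under its centre; leave alone.
- driver: Screwdriver, 170 mm long, lying on the bench, origin about at its middle; leave alone.
- weigh_dish: Small glass weighing bottle with knob, 48 mm wide, 46 mm tall, origin under its centre; leave alone.

How it is judged:
By the outcome, as a careful person would: the job done as asked, in the order asked, and still so for the second after the job is handed in, with the robot touching nothing.
It also fails if it takes over 72 s, if anything falls off the work surface, if the arm or the gripper's body presses on something with over 40 N, if the wrist force passes 120 N, or if a joint passes its speed limit or range.

### The arm

A 6-joint arm with a two-finger parallel gripper is mounted at the origin on the work surface. World frame = base frame: x ahead of the robot, y to its left, z up, the work surface at z = 0. Lengths are in mm, angles in rad, forces in N, time in s.
With the tool pointing down it reaches from about 400 to 925 mm from the base axis. Payload 12.5 kg.
Tool frame: the origin (TCP) lies at the very end of the fingers, on their centre line; the grasp point (between the pads) lies 19 mm behind it; x points along the fingers, y is the direction in which the jaws open and shut, and the axes are right-handed (so a half turn about x gives the same grasp; the last joint's range is limited). The gripper opens to 95 mm and grips with 3 to 60 N. Pads are 20 mm wide; open, the fingers measure 119 mm over their backs; the gripper's body (75 mm by 180 mm) begins 59 mm behind the grasp point.
Start: joints at [1.13, 0.491, 1.559, -0, 1.092, -0.106], TCP at [205.347, 590.322, 214.661] pointing down, gripper open.
Joint ranges: [-3.1, 3.1], [-0.84, 2.19], [0.05, 2.79], [-1.13, 4.28], [0.06, 2.93], [-2.69, 2.69]. Speed limits (rad/s): [2.22, 2.22, 2.79, 3.14, 3.14, 3.14].

### API

Orientations are given as [roll, pitch, yaw] about the fixed x, y, z axes, in that order (R = Rz(yaw) Ry(pitch) Rx(roll)).
In Python, from cell import env, optics, job gives the robot as it stands.
- The arm moves only by the shell command python3 -m handwheel 'ROWS' [OPENING]. ROWS is JSON, a list of rows, each an object with "travel": the shift along the world's x, y, z in mm, a list of three; "roll": the turn about the world's z in degrees. In form: [{"travel": [dx, dy, dz], "roll": roll}, ...]. A call has 1 to 8 rows; each row is the pose to reach, as a shift and turn from the pose commanded when the call began; what a row does not reach only later rows make up. A row lasts 1/10 s, in which the tool goes at most 50 mm and 8.59 degrees, less where a joint would pass 70% of its speed; a pose out of reach is approached as far as the arm can. A call with a gripper value outside its range is refused whole. OPENING is the closure, from -1 (fully open) to 1 (shut), set as the call begins (- or left out, the last holds). The fingers move at their own pace and stop on an object; the grip force is fixed at half the most. Time passes only in rows, so rows that repeat a pose let the fingers close. It gives the time, the measured TCP pose, the force and the opening at its end, in the units of the state.
- env.state(): the state, without advancing time (a new reading comes with each control period).
- optics.read_camera(name): name is "scene" or "top" or "wrist"; returns the picture (400x640x3 uint8, red, green, blue); there is no depth.
- optics.camera_params(name): a dict with "fx", "fy", "cx", "cy" (pixels), "world_from_camera" (4x4, takes a point from camera to world coordinates). Camera axes: x right, y up, looking along -z (the intrinsics and any distortion apply to the point x, -y, -z); pixel columns grow to the right and rows downward; lengths in mm; the calibration is good to about 2 mm. A picture is of the moment at which its call begins: read the wrist's pose just before it. camera_params takes no time and is no camera call; for the wrist camera it gives the pose at the moment of the call.
- job.job_done(): hands the job in, once; it reports no verdict.
The state is a dict: "t": time; "joints": joint angles; "qvel": joint speeds; "tau": joint torques, N m; "eef_pos": TCP position; "tcp_rot": TCP orientation; "ft_force": force on the tool from outside, world axes, zero at the start; "moment": the same for the moment, N m; "opening": opening from 0.0 (shut) to 1.0 (fully open).
Only numpy, scipy, OpenCV 4.12 (cv2) and the standard library are available. Lean on these libraries where they do the work, as an engineer would, in place of code of your own. Each camera call takes 0.05 s, during which the arm holds its last target.

## Working session

There is one attempt and no reset: what is moved stays moved. The work goes in short steps, Python scripts to look and compute and a shell command to move; the robot and the scene stay as the last step left them, time stands still between calls to the robot, and variables do not carry over. Pictures are saved under pics/ and viewed, and the job is handed in when it is done.

```bash
ls; mkdir -p pics; python3 - <<'E'
from cell import env,optics,job
import cv2
print(env.state())
for n in("scene","top","wrist"):
    im=optics.read_camera(n); cv2.imwrite(f"pics/{n}0.png",im[:,:,::-1])
    print(n,optics.camera_params(n))
E
```

```text
pics
{'t': 0.0, 'joints': array([ 1.13037416e+00,  4.91572147e-01,  1.55943133e+00, -1.96469364e-06,
        1.09169002e+00, -1.05594338e-01]), 'qvel': array([ 1.10969380e-03, -8.30377035e-04, -6.17988164e-05, -1.23069039e-03,
        9.81636662e-04, -3.97702807e-04]), 'tau': array([ 1.73962886e-03, -6.12640071e+01, -2.58181858e+01,  6.93216850e-02,
        4.82807436e-02, -9.12160476e-05]), 'eef_pos': array([205.2552151 , 590.08909367, 214.06016466]), 'tcp_rot': array([-1.6748078 ,  1.56969548, -2.00963472]), 'ft_force': array([-0.59708439, -0.2080688 , -0.40797157]), 'moment': array([ 0.00109833, -0.01409777, -0.02543234]), 'opening': 0.9966695163307427}
scene {'fx': 373.4495905350769, 'fy': 373.4495905350769, 'cx': 324.7928069975877, 'cy': 198.15586555775573, 'world_from_camera': array([[-4.69311491e-01, -7.22945386e-01,  5.07047032e-01,
         1.07736759e+03],
       [ 8.82917299e-01, -3.74896133e-01,  2.82683449e-01,
         3.08696695e+02],
       [-1.42747233e-02,  5.80347187e-01,  8.14244051e-01,
         9.46561678e+02],
       [ 0.00000000e+00,  0.00000000e+00,  0.000000
[... 277 characters left out ...]
2423739e-02,  1.21627643e-02,
         3.21176622e+01],
       [ 1.00461828e-02,  1.01562892e-01,  9.94778394e-01,
         1.53179344e+03],
       [ 0.00000000e+00,  0.00000000e+00,  0.00000000e+00,
         1.00000000e+00]])}
wrist {'fx': 347.87687370883725, 'fy': 347.87687370883725, 'cx': 316.7990911613185, 'cy': 194.41576157428608, 'world_from_camera': array([[ 3.28508979e-01, -9.09182372e-01, -2.55869626e-01,
         1.32848896e+02],
       [ 9.44500654e-01,  3.16051317e-01,  8.96107117e-02,
         6.16522382e+02],
       [-6.04547085e-04, -2.71106952e-01,  9.62549040e-01,
         3.84800678e+02],
       [ 0.00000000e+00,  0.00000000e+00,  0.00000000e+00,
         1.00000000e+00]])}
```

View pics/scene0.png

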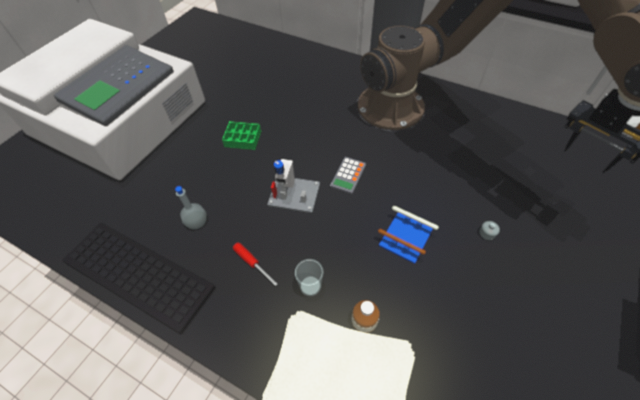

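View pics/top0.png

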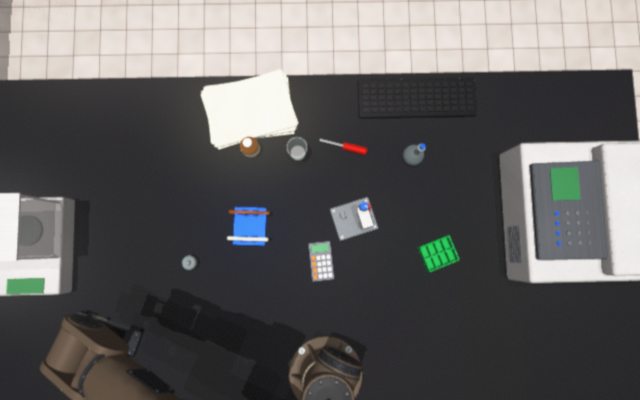

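View pics/wrist0.png

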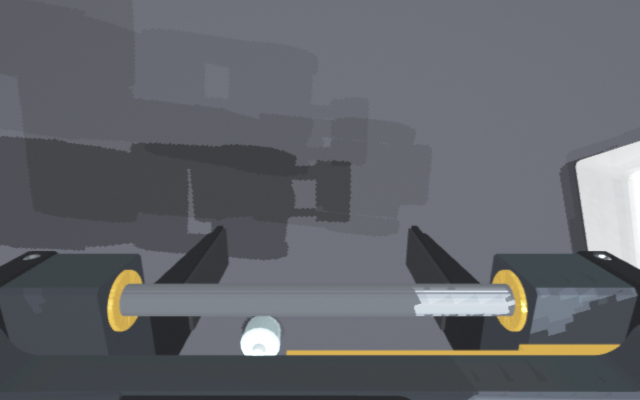

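Scene and top views show the white rod on the robot's side of the rack (top px 228–268, 239), the amber rod beyond it (y≈212), and the gauge at about (355,218) with its blue cap at (364,207). I'll zoom in next.

```bash
cat > h.py <<'E'
import numpy as np, cv2
from cell import env,optics,job
def ray(n,u,v,P=None):
    P=P or optics.camera_params(n); M=P["world_from_camera"]
    d=np.array([(u-P["cx"])/P["fx"],-(v-P["cy"])/P["fy"],-1.])
    return M[:3,3],M[:3,:3]@d
def onz(n,u,v,z,P=None):
    o,d=ray(n,u,v,P); return o+d*(z-o[2])/d[2]
def proj(n,p,P=None):
    P=P or optics.camera_params(n); M=P["world_from_camera"]
    q=M[:3,:3].T@(np.asarray(p,float)-M[:3,3]); return np.array([P["cx"]+P["fx"]*q[0]/-q[2],P["cy"]-P["fy"]*q[1]/-q[2]])
def cross(rs):
    A=np.zeros((3,3));b=np.zeros(3)
    for o,d in rs:
        d=d/np.linalg.norm(d);Q=np.eye(3)-np.outer(d,d);A+=Q;b+=Q@o
    return np.linalg.solve(A,b)
E
python3 - <<'E'
import cv2
t=cv2.imread("pics/top0.png");s=cv2.imread("pics/scene0.png")
c=cv2.resize(t[180:270,215:395],None,fx=4.4,fy=4.4,interpolation=cv2.INTER_CUBIC);cv2.imwrite("pics/tz.png",c)
c=cv2.resize(s[145:265,260:450],None,fx=4.2,fy=4.2,interpolation=cv2.INTER_CUBIC);cv2.imwrite("pics/sz.png",c)
E
```

```text
(no output)
```

View pics/tz.png

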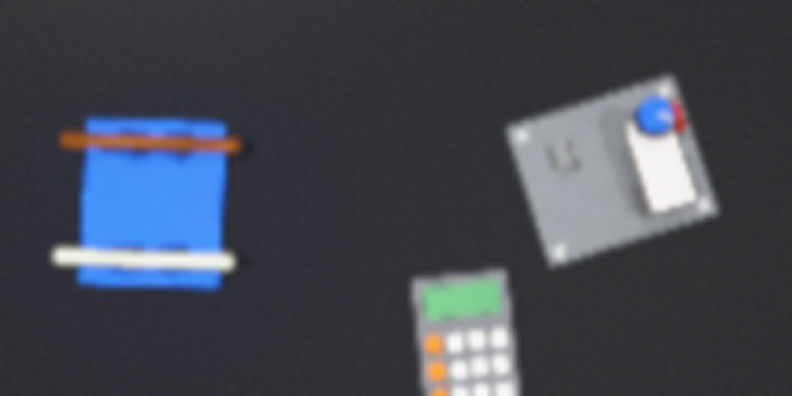

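View pics/sz.png

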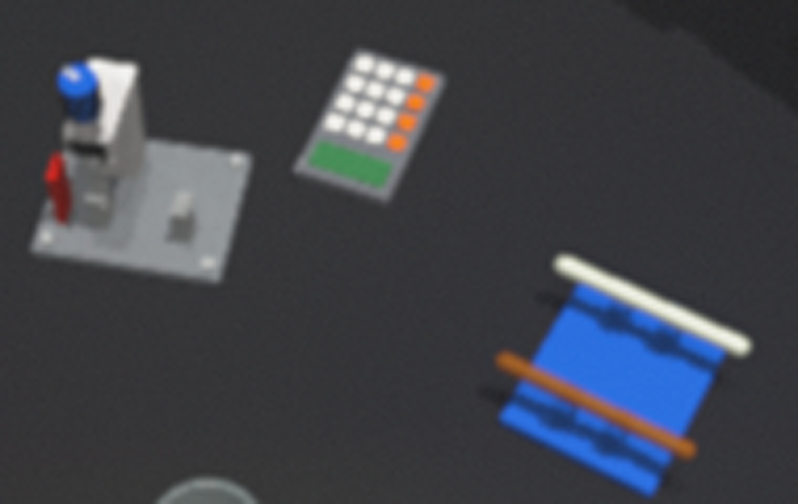

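```bash
python3 - <<'E'
from h import *
t=cv2.imread("pics/top0.png");s=cv2.imread("pics/scene0.png")
def comps(im,m,roi,name):
    x0,y0,x1,y1=roi; mm=np.zeros_like(m);mm[y0:y1,x0:x1]=m[y0:y1,x0:x1]
    v,u=np.nonzero(mm); pts=np.float32(np.c_[u,v]); r=cv2.minAreaRect(pts); print(name,len(u),r); return r
for n,im,roi in(("top",t,(220,225,275,250)),("scene",s,(385,200,450,235))):
    m=(im.min(2)>110)
    r=comps(im,m,roi,n+" rod"); print(onz(n,*r[0],48))
    b=cv2.boxPoints(r); 
    for p in b: print(onz(n,*p,48).round(1))
T=lambda x,y:(x/4.4+215-.39,y/4.4+180-.39); S=lambda x,y:(x/4.2+260-.38,y/4.2+145-.38)
print("plate top z12",[onz("top",*T(*p),12).round(1)[:2] for p in((507,127),(673,75),(720,213),(552,268))])
print("plate scene",[onz("scene",*S(*p),12).round(1)[:2] for p in((250,153),(220,281),(32,251))])
print("cap top",onz("top",*T(654,115),169),"scene",onz("scene",*S(80,76),169))
print("rack corners",[onz("top",*T(*p),10).round(1)[:2] for p in((87,118),(225,123),(220,288),(79,283))])
from scipy.spatial.transform import Rotation as R
print(R.from_euler('xyz',env.state()['tcp_rot']).as_matrix())
E
```

```text
top rod 193 ((246.97628784179688, 238.52163696289062), (40.1403694152832, 4.767804145812988), 2.602562189102173)
[458.95802682 254.10411868  48.        ]
[455.4 322.   48. ]
[471.5 321.2  48. ]
[462.5 186.1  48. ]
[446.5 187.   48. ]
scene rod 246 ((414.9872741699219, 217.02740478515625), (50.14213562011719, 5.014213562011719), 25.01689338684082)
[457.9769098  255.12451147  48.        ]
[462.5 184.6  48. ]
[444.9 184.   48. ]
[453.6 323.4  48. ]
[470.5 322.8  48. ]
plate top z12 [array([558.3, -29.4]), array([ 597.1, -162.4]), array([ 486.7, -196. ]), array([446.2, -62.1])]
plate scene [array([444.7, -63. ]), array([556.5, -26.7]), array([ 596.7, -160.5])]
cap top [ 550.39732344 -127.86856899  169.        ] scene [ 545.90098448 -129.98639687  169.        ]
rack corners [array([572.4, 303. ]), array([566.2, 193.9]), array([436.1, 199.1]), array([442.4, 309.6])]
[[-3.23708777e-04  3.28572895e-01  9.44478559e-01]
 [-7.24178463e-04  9.44478283e-01 -3.28573048e-01]
 [-9.99999685e-01 -7.90333010e-04 -6.77904958e-05]]
```

Initial estimates: rod centre is about (458.5, 254.5) with yaw −3.6°, and the gauge origin is about (549.5, −129.5) with yaw 16.6°. I'll move to hover over the rod's +y part, with the jaw across the rod.

```bash
python3 -m handwheel '[{"travel":[32,-36,0],"roll":-8.5},{"travel":[64,-72,0],"roll":-17},{"travel":[96,-109,0],"roll":-25.5},{"travel":[128,-145,0],"roll":-34},{"travel":[160,-182,0],"roll":-42.5},{"travel":[192,-218,-20],"roll":-51},{"travel":[224,-255,-40],"roll":-59.5},{"travel":[256,-291,-60],"roll":-68}]' -1
python3 -m handwheel '[{"travel":[0,0,-30],"roll":-6.4},{"travel":[0,0,-30],"roll":-6.4},{"travel":[0,0,-30],"roll":-6.4},{"travel":[0,0,-30],"roll":-6.4}]'
cat >> h.py <<'E'
def snap(n,name):
    P=optics.camera_params(n); im=optics.read_camera(n)[:,:,::-1].copy(); cv2.imwrite(f"pics/{name}.png",im)
    import pickle; pickle.dump(P,open(f"pics/{name}.pkl","wb")); return im,P
def load(name):
    import pickle; return cv2.imread(f"pics/{name}.png"),pickle.load(open(f"pics/{name}.pkl","rb"))
E
python3 - <<'E'
from h import *
snap("wrist","w1"); s=env.state(); print(s['t'],s['eef_pos'],s['tcp_rot'],s['ft_force'],s['joints'])
E
```

```text
t: 0.95
eef_pos: [457.9, 302.6, 156.9]
tcp_rot: [1.928, 1.57, 0.4]
ft_force: [-0.2, -0.1, 0.3]
opening: 0.999
t: 1.35
eef_pos: [456.9, 305.2, 128.7]
tcp_rot: [2.084, 1.569, 0.455]
ft_force: [-0.2, -0.1, 0.0]
opening: 0.998
1.4 [456.93159491 305.2810989  128.76657943] [2.07883754 1.56873333 0.44906647] [-0.50745541 -0.06422932 -0.09107294] [ 4.68812268e-01  4.89957243e-01  1.83877452e+00 -5.61957423e-05
  8.10798305e-01  5.27825687e-01]
```

View pics/w1.png

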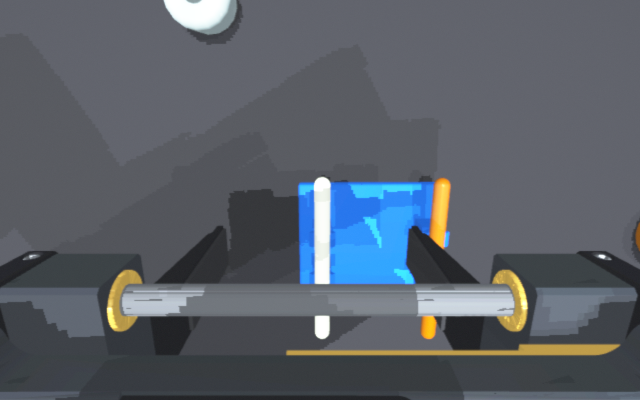

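The wrist view shows the white rod vertical at u≈322 (ends v≈180 and 337) and the amber rod at u≈440. The arm lags the command a little, so I'll work from measured poses.

```bash
python3 - <<'E'
from h import *
im,P=load("w1")
m=(im.min(2)>150).astype(np.uint8); m[:,:290]=0;m[:,350:]=0;m[:170]=0;m[345:]=0
rows=[v for v in range(186,280) if 8<m[v].sum()<25]
c=[(np.nonzero(m[v])[0].mean(),v) for v in rows]
a=onz("wrist",*c[0],45,P);b=onz("wrist",*c[-1],45,P); print(len(rows),a,b,np.degrees(np.arctan2(-(b-a)[0]*-1,-(b-a)[1]))*-1)
vs=np.nonzero(m.any(1))[0]; print(vs.min(),vs.max())
e1=onz("wrist",322,vs.min(),45,P); e2=onz("wrist",322,vs.max()+1,45,P); print(e1,e2,np.linalg.norm(e1-e2),(e1+e2)/2)
s=env.state();print(s['eef_pos'],s['t'])
E
```

```text
94 [461.31532798 317.59513356  45.        ] [457.057594   239.55151883  45.        ] 3.12272302705765
177 338
[461.69398771 324.53590868  45.        ] [453.92759079 182.17903733  45.        ] 142.56856504699243 [457.81078925 253.35747301  45.        ]
[456.93159491 305.2810989  128.76657943] 1.4
```

```bash
python3 -m handwheel '[{"travel":[3.4,-6.5,-25],"roll":0.3},{"travel":[3.4,-6.5,-50],"roll":0.3},{"travel":[3.4,-6.5,-75],"roll":0.3},{"travel":[3.4,-6.5,-90],"roll":0.3},{"travel":[3.4,-6.5,-100],"roll":0.3},{"travel":[3.4,-6.5,-103],"roll":0.3},{"travel":[3.4,-6.5,-103],"roll":0.3}]' -1
python3 - <<'E'
from h import *
im,P=snap("wrist","w2"); s=env.state(); print(s['t'],s['eef_pos'],s['tcp_rot'],s['ft_force'])
m=(im.min(2)>150).astype(np.uint8); m[:,250:][:,150:]=0;m[:,:250]=0
for v in (100,140,180,220): 
    x=np.nonzero(m[v])[0]
    if len(x): print(v,x.min(),x.max(),onz("wrist",x.mean(),v,45,P))
E
```

```text
t: 2.1
eef_pos: [460.5, 298.2, 24.9]
tcp_rot: [2.02, 1.57, 0.393]
ft_force: [0.4, -0.6, 0.3]
opening: 1.001
2.15 [460.62294538 298.1703448   25.17732501] [2.0379403  1.56959535 0.41061209] [ 0.48472362 -0.06259123 -0.11070451]
220 305 328 [461.16731409 321.09824281  45.        ]
```

View pics/w2.png

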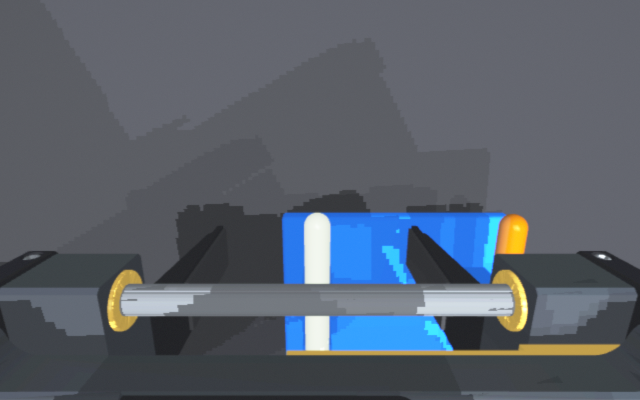

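The rod is centred between the fingers (u≈317). Closing the gripper.

```bash
python3 -m handwheel '[{"travel":[0,0,0],"roll":0},{"travel":[0,0,0],"roll":0},{"travel":[0,0,0],"roll":0},{"travel":[0,0,0],"roll":0},{"travel":[0,0,0],"roll":0},{"travel":[0,0,0],"roll":0}]' 1
```

```text
t: 2.75
eef_pos: [460.4, 297.8, 24.4]
tcp_rot: [1.669, 1.571, 0.041]
ft_force: [0.1, -0.5, 0.6]
opening: 0.554
```

```bash
python3 -m handwheel '[{"travel":[0,0,0],"roll":0},{"travel":[0,0,0],"roll":0},{"travel":[0,0,0],"roll":0},{"travel":[0,0,0],"roll":0},{"travel":[0,0,0],"roll":0},{"travel":[0,0,0],"roll":0},{"travel":[0,0,0],"roll":0}]' 1
python3 -m handwheel '[{"travel":[0,0,0],"roll":0},{"travel":[0,0,0],"roll":0}]' 1
```

```text
t: 3.45
eef_pos: [460.4, 297.8, 24.4]
tcp_rot: [1.874, 1.571, 0.246]
ft_force: [-0.1, 0.4, 0.3]
opening: 0.117
t: 3.65
eef_pos: [460.4, 297.7, 24.4]
tcp_rot: [1.532, 1.571, -0.096]
ft_force: [1.1, 0.2, 0.3]
opening: 0.123
```

Gripped, with opening 0.123 × 95 ≈ 12 mm. I'll lift and carry the rod high to a viewpoint beyond the gauge.

```bash
python3 -m handwheel '[{"travel":[0,0,10],"roll":0},{"travel":[0,0,40],"roll":0},{"travel":[0,0,80],"roll":0},{"travel":[0,0,120],"roll":0},{"travel":[0,0,160],"roll":0},{"travel":[0,-20,200],"roll":2},{"travel":[8,-60,210],"roll":4},{"travel":[16,-100,210],"roll":6}]'
python3 -m handwheel '[{"travel":[12,-50,0],"roll":2},{"travel":[24,-98,0],"roll":4},{"travel":[36,-146,0],"roll":6},{"travel":[48,-194,0],"roll":8},{"travel":[60,-242,0],"roll":10},{"travel":[72,-290,0],"roll":12},{"travel":[84,-338,0],"roll":13},{"travel":[99,-386,0],"roll":13.7}]'
python3 -m handwheel '[{"travel":[0,-28,0],"roll":0},{"travel":[0,-28,0],"roll":0},{"travel":[0,-28,0],"roll":0}]'
python3 - <<'E'
from h import *
snap("wrist","w3");snap("scene","s3"); s=env.state(); print(s['t'],s['eef_pos'],s['tcp_rot'],s['ft_force'],s['joints'])
E
```

```text
t: 4.45
eef_pos: [476.6, 197.2, 237.3]
tcp_rot: [1.789, 1.566, 0.269]
ft_force: [1.0, 0.4, -1.3]
opening: 0.118
t: 5.25
eef_pos: [575.0, -189.9, 235.3]
tcp_rot: [1.469, 1.571, 0.185]
ft_force: [0.3, 1.7, -0.3]
opening: 0.117
t: 5.55
eef_pos: [574.8, -216.0, 234.6]
tcp_rot: [-2.862, 1.57, 2.135]
ft_force: [0.8, -0.1, -0.1]
opening: 0.116
5.65 [ 575.07111979 -214.83877176  234.82877236] [2.29986272 1.57055382 1.01630913] [-0.0645676  -0.41610328  0.12365913] [-4.65193647e-01  4.56200517e-01  1.56236228e+00  2.67957957e-04
  1.12300824e+00 -7.52552406e-01]
```

View pics/w3.png

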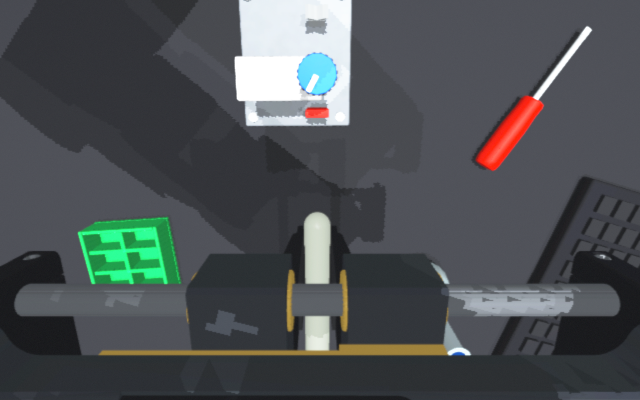

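The wrist view shows the cap at (318,74), the stop at (317,113), the far V rest at (316,23) and the base edges at u 247–350. The rod is held straight.

```bash
python3 - <<'E'
from h import *
im,P=load("w3")
hsv=cv2.cvtColor(im,cv2.COLOR_BGR2HSV)
m=cv2.inRange(hsv,(90,120,60),(130,255,255)); m[130:]=0
cs,_=cv2.findContours(m,0,2); c=max(cs,key=cv2.contourArea); (u,v),r=cv2.minEnclosingCircle(c); print("cap",u,v,r,onz("wrist",u,v,169,P))
m=cv2.inRange(hsv,(0,120,80),(10,255,255))|cv2.inRange(hsv,(170,120,80),(180,255,255)); m[130:]=0;m[:,400:]=0
cs,_=cv2.findContours(m,0,2); c=max(cs,key=cv2.contourArea); r=cv2.minAreaRect(c); print("stop",r,[onz("wrist",*p,68,P).round(1)[:2] for p in cv2.boxPoints(r)],onz("wrist",*r[0],68,P))
c=cv2.resize(im[0:135,225:365],None,fx=4.4,fy=4.4,interpolation=cv2.INTER_CUBIC);cv2.imwrite("pics/w3z.png",c)
# predicted with guess
for yaw,o in ((16.6,(549.5,-129.5)),):
    a=np.radians(yaw);R=np.array([[np.cos(a),-np.sin(a)],[np.sin(a),np.cos(a)]])
    for g in((0,0,169),(0,-25,68),(35,-45,12),(-80,-45,12),(0,62,51)):
        print(g,proj("wrist",[*(R@g[:2]+o),g[2]],P))
E
```

```text
cap 317.0 73.5 20.88669776916504 [ 549.09002644 -127.80205964  169.        ]
stop ((316.0, 112.5), (9.0, 22.0), 90.0) [array([ 545.3, -154.5]), array([ 565.1, -148.7]), array([ 567.5, -156.6]), array([ 547.5, -162.5])] [ 556.3647884  -155.57226269   68.        ]
(0, 0, 169) [316.86823174  76.36297309]
(0, -25, 68) [316.91222278 110.37660318]
(35, -45, 12) [348.3859477  126.81129259]
(-80, -45, 12) [245.11170256 127.27287798]
(0, 62, 51) [316.49452895  12.71574705]
```

View pics/w3z.png

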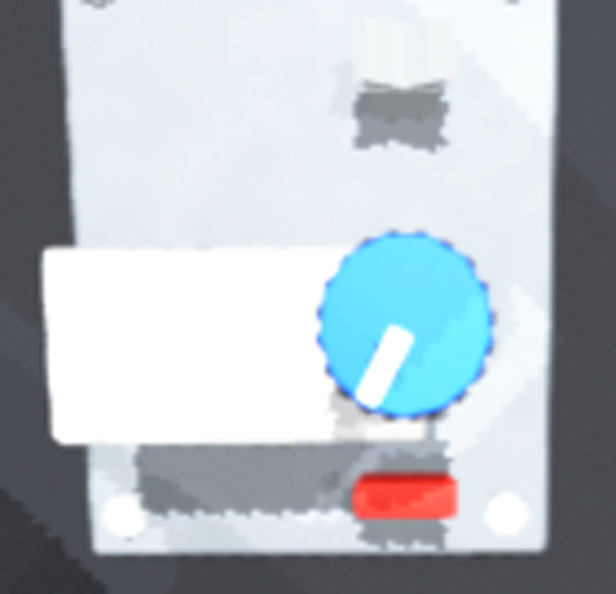

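```bash
python3 - <<'E'
from h import *
im,P=load("w3")
tcp=np.array([574.95,-215.3,234.7]); a=np.radians(16.5); Y=np.array([-np.sin(a),np.cos(a),0])
g=im[200:345,290:345].min(2)>130
for v in (220,235,250,340):
    x=np.nonzero(im[v,280:355].min(1)>120)[0]+280; print(v,x.min(),x.max(),x.mean())
v=np.nonzero(im[190:260,317].min(1)>120)[0]+190; print("end v",v.min())
print("end at",(onz("wrist",317,v.min(),255.3,P)-tcp), "along",(onz("wrist",317,v.min(),255.3,P)-tcp)@Y)
for k in(10,26): print(k,proj("wrist",tcp+[0,0,20.6]+k*Y,P))
E
```

```text
220 305 329 317.0
235 304 329 316.5
250 305 329 317.0
340 305 329 317.0
end v 212
end at [-7.69991439 25.31864267 20.6       ] along 26.46290809573902
10 [317.49799768 245.46888245]
26 [317.42489895 212.96574096]
```

```bash
python3 -m handwheel '[{"travel":[-14,46,0],"roll":0},{"travel":[-28,93,0],"roll":0},{"travel":[-42,140,0],"roll":0},{"travel":[-56,187,0],"roll":0},{"travel":[-68,228,0],"roll":0},{"travel":[-71.5,240,-30],"roll":0},{"travel":[-71.5,240,-75],"roll":0},{"travel":[-71.5,240,-120],"roll":0}]'
python3 -m handwheel '[{"travel":[0,0,-20],"roll":0},{"travel":[0,0,-40],"roll":0},{"travel":[0,0,-50],"roll":0},{"travel":[0,0,-50],"roll":0}]'
python3 - <<'E'
from h import *
snap("scene","s4");snap("top","t4"); s=env.state(); print(s['t'],s['eef_pos'],s['tcp_rot'],s['ft_force'],s['joints'])
im,_=load("s4"); cv2.imwrite("pics/s4z.png",cv2.resize(im[120:260,230:420],None,fx=4.2,fy=4.2,interpolation=cv2.INTER_CUBIC))
E
```

```text
t: 6.45
eef_pos: [503.5, 26.0, 114.4]
tcp_rot: [1.229, 1.568, -0.052]
ft_force: [0.4, 0.4, -1.1]
opening: 0.114
t: 6.85
eef_pos: [503.2, 24.8, 63.9]
tcp_rot: [-1.979, 1.569, 3.021]
ft_force: [-0.4, 0.2, -0.3]
opening: 0.114
6.95 [503.98293725  24.45653107  65.1797603 ] [ 1.2560697   1.56991944 -0.02752979] [ 0.13121535  0.53949041 -0.93464026] [-8.25166109e-02  5.40693684e-01  1.99683966e+00  8.49558111e-05
  6.03183757e-01 -3.69783392e-01]
```

View pics/s4z.png

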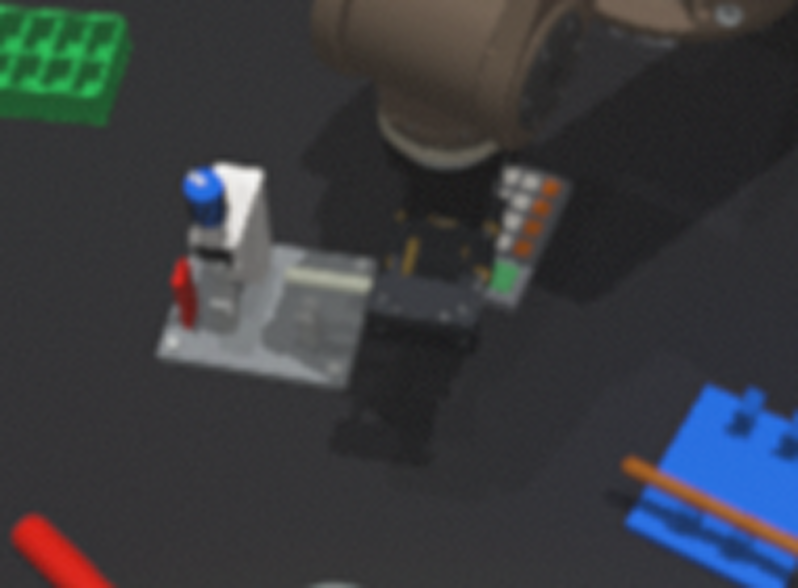

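The scene view shows the rod held in line with the gauge, above its far rest. I'll lower to about 2 mm above rest height and check the force.

```bash
python3 -m handwheel '[{"travel":[0,0,-15],"roll":0},{"travel":[0,0,-25],"roll":0},{"travel":[0,0,-29],"roll":0},{"travel":[0,0,-30],"roll":0},{"travel":[0,0,-30],"roll":0}]'
python3 -m handwheel '[{"travel":[0,0,0],"roll":0}]'
python3 -m handwheel '[{"travel":[0,0,0],"roll":0}]'
python3 -m handwheel '[{"travel":[0,0,0],"roll":0}]'
```

```text
t: 7.45
eef_pos: [503.9, 24.0, 34.7]
tcp_rot: [1.313, 1.57, 0.029]
ft_force: [-1.2, 0.1, -1.7]
opening: 0.117
t: 7.55
eef_pos: [504.0, 24.0, 34.8]
tcp_rot: [1.235, 1.57, -0.049]
ft_force: [0.2, 0.4, -0.6]
opening: 0.119
t: 7.65
eef_pos: [503.9, 24.0, 34.7]
tcp_rot: [1.221, 1.57, -0.063]
ft_force: [0.4, -0.4, -0.2]
opening: 0.114
t: 7.75
eef_pos: [503.9, 24.0, 34.6]
tcp_rot: [1.246, 1.57, -0.038]
ft_force: [0.1, -0.1, 0.2]
opening: 0.119
```

```bash
python3 -m handwheel '[{"travel":[1.4,-4.8,-1.2],"roll":0},{"travel":[4.3,-14.4,-1.2],"roll":0},{"travel":[7.1,-24,-1.2],"roll":0},{"travel":[8.5,-28.8,-1.2],"roll":0},{"travel":[8.5,-28.8,-1.2],"roll":0}]'
python3 -m handwheel '[{"travel":[2.5,-8.3,0],"roll":0},{"travel":[4.9,-16.5,0],"roll":0},{"travel":[7.4,-24.9,0],"roll":0},{"travel":[9.8,-33.1,0],"roll":0},{"travel":[9.8,-33.1,0],"roll":0}]'
python3 -m handwheel '[{"travel":[0,0,0],"roll":0}]'
python3 - <<'E'
from h import *
im,_=snap("scene","s5");cv2.imwrite("pics/s5z.png",cv2.resize(im[120:260,230:420],None,fx=4.2,fy=4.2,interpolation=cv2.INTER_CUBIC))
E
```

```text
t: 8.25
eef_pos: [512.5, -5.7, 33.1]
tcp_rot: [1.193, 1.571, -0.092]
ft_force: [0.9, 0.6, -0.9]
opening: 0.121
t: 8.75
eef_pos: [522.5, -39.0, 33.2]
tcp_rot: [1.085, 1.57, -0.201]
ft_force: [-0.1, 0.3, -0.9]
opening: 0.116
t: 8.85
eef_pos: [522.0, -38.1, 33.2]
tcp_rot: [-2.787, 1.571, 2.211]
ft_force: [0.1, 0.1, -0.4]
opening: 0.113
```

View pics/s5z.png

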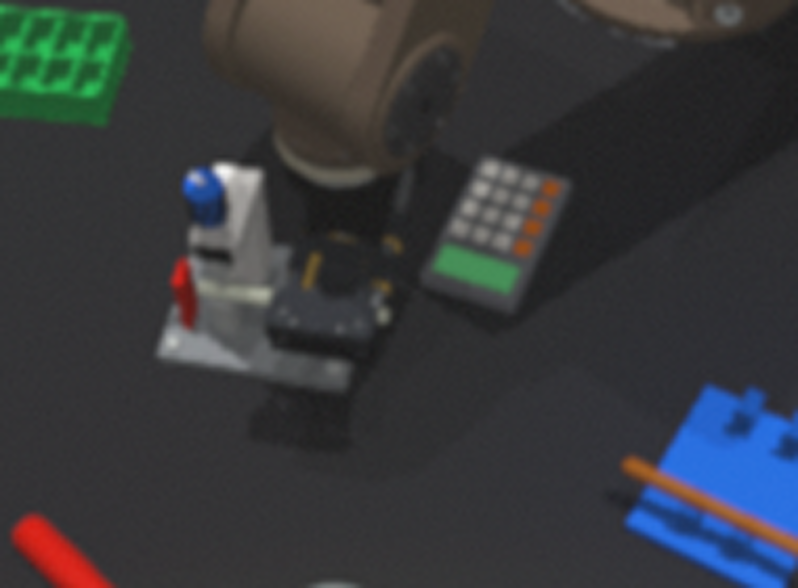

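No contact so far, and the rod sits under the spindle just short of the red stop. Lowering gently into the rests.

```bash
for i in 1 2 3 4; do python3 -m handwheel '[{"travel":[0,0,-0.5],"roll":0},{"travel":[0,0,-0.5],"roll":0}]' | grep -E "pos|force"; done
```

```text
eef_pos: [522.0, -37.6, 32.6]
ft_force: [0.1, -0.4, -0.1]
eef_pos: [522.0, -37.7, 32.2]
ft_force: [0.0, 0.5, 0.4]
eef_pos: [522.1, -37.8, 31.7]
ft_force: [0.1, -0.3, 0.1]
eef_pos: [522.1, -37.8, 31.2]
ft_force: [0.0, -0.2, 1.4]
```

```bash
for i in 1 2; do python3 -m handwheel '[{"travel":[0,0,-0.3],"roll":0},{"travel":[0,0,-0.3],"roll":0},{"travel":[0,0,-0.3],"roll":0}]' | grep -E "pos|force"; done;  python3 -c "
from h import *;print(env.state()['moment'])"
```

```text
eef_pos: [522.1, -37.8, 31.0]
ft_force: [-0.0, 1.5, 3.2]
eef_pos: [522.1, -37.8, 30.7]
ft_force: [-1.4, 1.4, 4.5]
[0.03374397 0.14424352 0.01763824]
```

Contact in the V rests: +4.5 N vertical, little lateral. I'll ease up slightly and slide home in small steps.

```bash
python3 -m handwheel '[{"travel":[0.3,-1,0.3],"roll":0},{"travel":[0.3,-1,0.3],"roll":0}]' | grep -E "pos|force"
for i in 1 2; do python3 -m handwheel '[{"travel":[0.3,-1,0],"roll":0},{"travel":[0.3,-1,0],"roll":0}]' | grep -E "pos|force"; done
```

```text
eef_pos: [522.3, -38.8, 30.9]
ft_force: [-0.3, 3.2, 3.4]
eef_pos: [522.7, -39.9, 30.9]
ft_force: [-0.9, 4.2, 3.1]
eef_pos: [523.0, -40.9, 30.9]
ft_force: [-0.9, 2.9, 3.2]
```

```bash
for i in 1 2 3; do python3 -m handwheel '[{"travel":[0.14,-0.5,0],"roll":0},{"travel":[0.14,-0.5,0],"roll":0}]' | grep -E "pos|force"; done
```

```text
eef_pos: [523.1, -41.4, 30.9]
ft_force: [0.0, 3.4, 3.6]
eef_pos: [523.2, -41.9, 30.9]
ft_force: [-0.7, 3.9, 4.0]
eef_pos: [523.4, -42.4, 30.9]
ft_force: [-1.2, 3.5, 4.6]
```

```bash
python3 -m handwheel '[{"travel":[0.07,-0.25,0.3],"roll":0},{"travel":[0.14,-0.5,0.3],"roll":0}]' | grep -E "pos|force"; for i in 1 2; do python3 -m handwheel '[{"travel":[0.14,-0.5,0],"roll":0},{"travel":[0.14,-0.5,0],"roll":0}]' | grep -E "pos|force"; done
```

```text
eef_pos: [523.6, -43.0, 31.2]
ft_force: [-0.5, 2.5, 1.9]
eef_pos: [523.7, -43.5, 31.1]
ft_force: [0.5, 1.3, 1.9]
eef_pos: [523.8, -43.9, 31.2]
ft_force: [-0.4, 2.1, 1.4]
```

```bash
for i in 1 2; do python3 -m handwheel '[{"travel":[0.14,-0.5,0],"roll":0},{"travel":[0.14,-0.5,0],"roll":0}]' | grep -E "pos|force"; done
```

```text
eef_pos: [523.8, -44.1, 31.2]
ft_force: [-0.2, 5.8, 2.1]
eef_pos: [523.8, -44.2, 31.1]
ft_force: [-1.3, 9.3, 3.2]
```

The rod is against the stop: travel stalled at y≈−44.1 and force rose from 2 to 9 N. I'll relax slightly and open.

```bash
python3 -m handwheel '[{"travel":[-0.1,0.4,0],"roll":0},{"travel":[-0.1,0.4,0],"roll":0}]' | grep -E "pos|force"
python3 -m handwheel '[{"travel":[0,0,0],"roll":0},{"travel":[0,0,0],"roll":0},{"travel":[0,0,0],"roll":0},{"travel":[0,0,0],"roll":0},{"travel":[0,0,0],"roll":0},{"travel":[0,0,0],"roll":0},{"travel":[0,0,0],"roll":0},{"travel":[0,0,0],"roll":0}]' 0
```

```text
eef_pos: [523.9, -44.2, 31.2]
ft_force: [-0.8, 6.0, 2.0]
t: 13.5
eef_pos: [524.0, -44.5, 31.2]
tcp_rot: [1.491, 1.571, 0.207]
ft_force: [0.1, -0.2, 0.6]
opening: 0.501
```

```bash
python3 -m handwheel '[{"travel":[0,0,10],"roll":0},{"travel":[0,0,40],"roll":0},{"travel":[0,0,80],"roll":0},{"travel":[0,0,125],"roll":0},{"travel":[0,0,170],"roll":0},{"travel":[0,0,190],"roll":0},{"travel":[0,0,190],"roll":0},{"travel":[0,0,190],"roll":0}]' 0
python3 - <<'E'
from h import *
snap("wrist","w6"); im,_=snap("scene","s6");cv2.imwrite("pics/s6z.png",cv2.resize(im[140:220,250:340],None,fx=7,fy=7,interpolation=cv2.INTER_CUBIC)); print(env.state()['eef_pos'])
E
```

```text
t: 14.3
eef_pos: [523.7, -44.4, 221.4]
tcp_rot: [1.11, 1.57, -0.174]
ft_force: [1.0, 0.9, -0.4]
opening: 0.501
[523.41991575 -44.34195478 220.22248863]
```

View pics/w6.png

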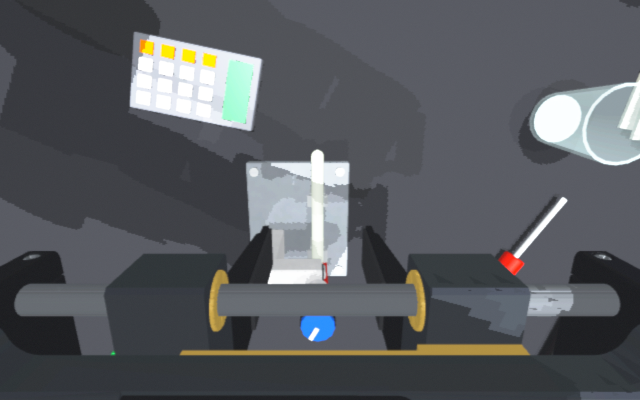

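View pics/s6z.png

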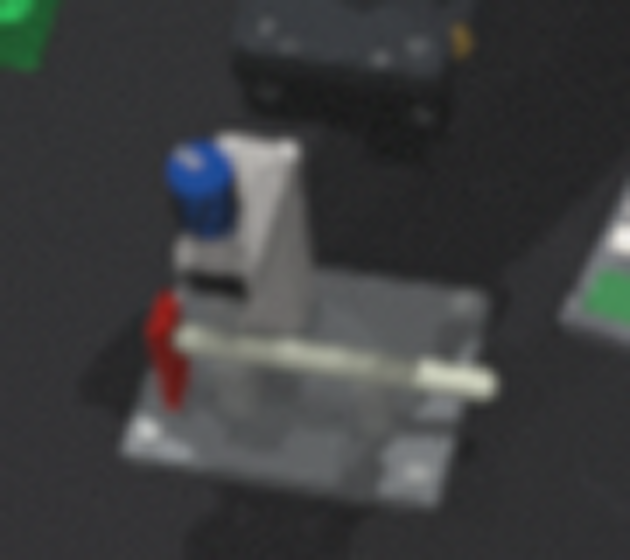

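The rod lies in both rests with its end at the red stop. I'll refine the cap centre from two wrist views.

```bash
python3 - <<'E'
from h import *
def cap(name,y0,y1):
    im,P=load(name); hsv=cv2.cvtColor(im,cv2.COLOR_BGR2HSV); m=cv2.inRange(hsv,(90,120,60),(130,255,255)); m[:y0]=0;m[y1:]=0
    cs,_=cv2.findContours(m,0,2); c=max(cs,key=cv2.contourArea); (u,v),r=cv2.minEnclosingCircle(c); print(name,u,v,r,onz("wrist",u,v,169,P)); return ray("wrist",u,v,P)
print(cross([cap("w3",0,130),cap("w6",300,345)]))
im,P=load("w6"); v=np.nonzero(im[120:200,318].min(1)>150)[0]+120; e=onz("wrist",318,v.min(),52,P); print("rod end",v.min(),e, "gauge y", (e[:2]-[548.9,-128])@[-.284,.9588])
print("expected end", [548.9-115*.284,-128+115*.9588])
E
```

```text
w3 317.0 73.5 20.88669776916504 [ 549.09002644 -127.80205964  169.        ]
w6 317.4220275878906 324.28643798828125 17.96605682373047 [ 548.36356167 -126.33749865  169.        ]
[ 548.92373572 -127.72227904  166.96810775]
rod end 150 [517.32432247 -18.02166567  52.        ] gauge y 114.41471937756982
expected end [516.24, -17.738]
```

```bash
python3 -m handwheel '[{"travel":[6,-20,0],"roll":8.5},{"travel":[12,-42,0],"roll":17},{"travel":[19,-62,0],"roll":25.5},{"travel":[25.5,-83.6,0],"roll":34},{"travel":[25.5,-83.6,0],"roll":42.5},{"travel":[25.5,-83.6,0],"roll":51},{"travel":[25.5,-83.6,-10],"roll":59.5},{"travel":[25.5,-83.6,-20],"roll":68}]' 0
python3 -m handwheel '[{"travel":[0,0,-10],"roll":8.5},{"travel":[0,0,-15],"roll":17},{"travel":[0,0,-15],"roll":25.5},{"travel":[0,0,-15],"roll":34},{"travel":[0,0,-15],"roll":42},{"travel":[0,0,-15],"roll":45},{"travel":[0,0,-15],"roll":45}]' 0
python3 - <<'E'
from h import *
snap("wrist","w7"); s=env.state();print(s['eef_pos'],s['tcp_rot'],s['joints'],s['moment'],s['ft_force'])
E
```

```text
t: 15.2
eef_pos: [549.1, -128.0, 199.6]
tcp_rot: [2.843, 1.569, 2.751]
ft_force: [0.3, 0.3, -0.3]
opening: 0.499
t: 15.9
eef_pos: [549.1, -127.9, 184.9]
tcp_rot: [2.086, 1.568, 2.775]
ft_force: [0.3, 1.4, -0.0]
opening: 0.499
[ 549.15384318 -127.94094593  185.08514943] [2.07479326 1.56866997 2.76129208] [-3.46071126e-01  4.37784977e-01  1.74440466e+00  8.87362492e-05
  9.61528124e-01 -2.60341714e+00] [ 0.05161167  0.04024062 -0.00090905] [-0.40804885  0.24462214 -1.1814663 ]
```

View pics/w7.png

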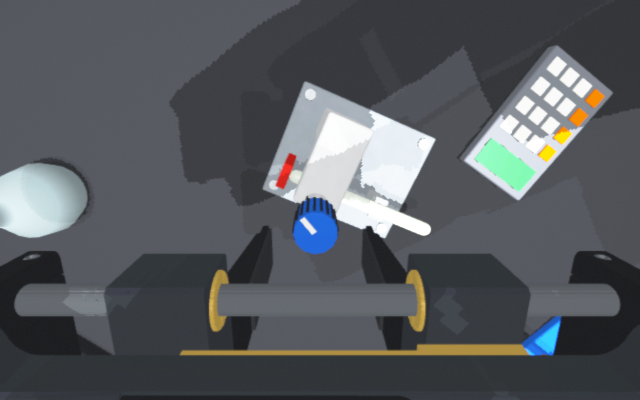

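```bash
python3 - <<'E'
from h import *
im,P=load("w7"); hsv=cv2.cvtColor(im,cv2.COLOR_BGR2HSV); m=cv2.inRange(hsv,(95,120,20),(130,255,255)); m[:180]=0;m[260:]=0;m[:,280+80:]=0;m[:,:280]=0
v,u=np.nonzero(m)
# top face: fit using widest rows / bottom
print(u.min(),u.max(),v.min(),v.max())
uc=(u.min()+u.max()+1)/2; r=(u.max()+1-u.min())/2; vc=v.max()+1-r
print(uc,vc,r,onz("wrist",uc,vc,169,P)); print("tcp axis at 169",proj("wrist",[549.1,-127.9,169],P))
E
```

```text
293 337 198 253
315.5 231.5 22.5 [ 547.81686522 -128.36848836  169.        ]
tcp axis at 169 [314.71331545 233.59354771]
```

```bash
python3 -m handwheel '[{"travel":[-0.6,-0.3,-15],"roll":0},{"travel":[-0.6,-0.3,-30],"roll":0},{"travel":[-0.6,-0.3,-42],"roll":0},{"travel":[-0.6,-0.3,-50],"roll":0},{"travel":[-0.6,-0.3,-50],"roll":0}]' 0
python3 -m handwheel '[{"travel":[0,0,0],"roll":0},{"travel":[0,0,0],"roll":0},{"travel":[0,0,0],"roll":0},{"travel":[0,0,0],"roll":0},{"travel":[0,0,0],"roll":0},{"travel":[0,0,0],"roll":0}]' 1
python3 -c "
from h import *
s=env.state();print(s['moment'],s['ft_force'])"
```

```text
t: 16.45
eef_pos: [548.5, -128.2, 135.0]
tcp_rot: [2.079, 1.569, 2.766]
ft_force: [-1.3, 0.6, 0.6]
opening: 0.498
t: 17.05
eef_pos: [549.4, -128.7, 136.7]
tcp_rot: [-1.118, 1.569, -0.43]
ft_force: [0.8, -3.2, 4.7]
opening: 0.269
[-0.48317115 -0.21626889 -0.04281079] [ 0.77913767 -3.18040819  4.71158819]
```

```bash
python3 -m handwheel '[{"travel":[0,0,0],"roll":0},{"travel":[0,0,0],"roll":0}]' 1
python3 -c "
from h import *
s=env.state();print(s['moment'],s['ft_force'],s['joints'])"
```

```text
t: 17.25
eef_pos: [549.4, -128.7, 136.7]
tcp_rot: [-1.136, 1.569, -0.448]
ft_force: [3.2, -4.0, 4.9]
opening: 0.269
[-0.63597862 -0.28211717  0.0401758 ] [ 3.24607682 -3.97749118  4.90808959] [-3.47119137e-01  4.97246229e-01  1.79521783e+00 -2.08650126e-04
  8.47586181e-01 -2.60573279e+00]
```

```bash
python3 -m handwheel '[{"travel":[0.9,-0.6,1.7],"roll":0},{"travel":[0.9,-0.6,1.7],"roll":0}]' 1
python3 -c "
from h import *
s=env.state();print(s['moment'],s['ft_force'],s['joints'])"
```

```text
t: 17.45
eef_pos: [549.3, -128.8, 136.9]
tcp_rot: [2.015, 1.569, 2.703]
ft_force: [2.9, -2.9, -9.7]
opening: 0.268
[-0.39805628 -0.48195379 -0.02039089] [ 2.86674569 -2.89102826 -9.65071599] [-3.47383556e-01  4.98090634e-01  1.79271435e+00  2.44690833e-04
  8.52807170e-01 -2.60620747e+00]
```

```bash
python3 -m handwheel '[{"travel":[0.4,-0.4,-1.1],"roll":0},{"travel":[0.4,-0.4,-1.1],"roll":0}]' 1
python3 -c "
from h import *
s=env.state();print(s['moment'],s['ft_force'])"
```

```text
t: 17.65
eef_pos: [549.5, -128.9, 136.8]
tcp_rot: [1.936, 1.569, 2.624]
ft_force: [-2.1, 2.2, -0.1]
opening: 0.268
[0.35945002 0.48708427 0.05310677] [-2.0880304   2.18483123 -0.07732697]
```

Forces are near zero. I'll turn clockwise in parts and watch the moment.

```bash
cat > m.py <<'E'
from h import *
s=env.state();print("t",s['t'],"M",s['moment'].round(3),"F",s['ft_force'].round(1),"pos",s['eef_pos'].round(1),"jaw",np.degrees(s['joints'][0]-s['joints'][5]).round(1),"op",round(s['opening'],3))
E
for i in 1 2 3 4; do python3 -m handwheel '[{"travel":[0,0,0],"roll":-6},{"travel":[0,0,0],"roll":-12}]' 1 >/dev/null; python3 m.py; done
```

```text
t 17.85 M [0.25  0.443 0.012] F [-3.   0.8  0.1] pos [ 549.5 -128.9  136.8] jaw 117.2 op 0.267
t 18.05 M [0.169 0.379 0.034] F [-3.2  0.9  0.1] pos [ 549.6 -129.   136.8] jaw 105.2 op 0.27
t 18.25 M [0.044 0.379 0.026] F [-2.2 -0.4 -0.5] pos [ 549.6 -129.1  136.8] jaw 93.2 op 0.27
t 18.45 M [-0.057  0.363  0.058] F [-1.6 -0.9 -1.4] pos [ 549.6 -129.1  136.8] jaw 81.2 op 0.269
```

```bash
for i in 1 2 3 4 5 6; do python3 -m handwheel '[{"travel":[0,0,0],"roll":-6}]' 1 >/dev/null; python3 m.py; done
```

```text
t 18.55 M [-0.165  0.341  0.046] F [-2.3 -1.5 -1. ] pos [ 549.6 -129.2  136.8] jaw 75.2 op 0.271
t 18.65 M [-0.22   0.397  0.056] F [-2.  -0.8 -0.9] pos [ 549.6 -129.2  136.8] jaw 69.2 op 0.269
t 18.75 M [-0.223  0.381  0.034] F [-2.5 -0.6 -0.9] pos [ 549.6 -129.2  136.8] jaw 63.2 op 0.271
t 18.85 M [-0.35   0.401  0.108] F [-2.9 -1.5 -0.9] pos [ 549.6 -129.3  136.8] jaw 57.2 op 0.266
t 18.95 M [-0.359  0.49  -0.011] F [-2.2 -2.1 -0.1] pos [ 549.6 -129.3  136.8] jaw 51.2 op 0.269
t 19.05 M [-0.409  0.513  0.062] F [-2.8 -1.9 -0.6] pos [ 549.6 -129.3  136.8] jaw 45.2 op 0.264
```

```bash
for i in 1 2 3 4 5 6; do python3 -m handwheel '[{"travel":[0,0,0],"roll":-5}]' 1 >/dev/null; python3 m.py; done
```

```text
t 19.15 M [-0.407  0.491  0.047] F [-3.2 -1.2 -0.1] pos [ 549.6 -129.4  136.8] jaw 40.2 op 0.268
t 19.25 M [-0.504  0.553  0.045] F [-2.7 -2.7 -1.3] pos [ 549.5 -129.4  136.8] jaw 35.2 op 0.267
t 19.35 M [-0.565  0.575  0.029] F [-3.8 -2.6 -0.2] pos [ 549.5 -129.4  136.8] jaw 30.2 op 0.27
t 19.45 M [-0.592  0.644  0.046] F [-3.4 -2.7 -0.2] pos [ 549.5 -129.4  136.8] jaw 25.2 op 0.267
t 19.55 M [-0.586  0.602  0.104] F [-3.6 -2.3  0.8] pos [ 549.4 -129.5  136.8] jaw 20.2 op 0.265
t 19.65 M [-0.561  0.637  0.075] F [-3.5 -3.5 -0.8] pos [ 549.4 -129.4  136.8] jaw 15.2 op 0.27
```

```bash
python3 -m handwheel '[{"travel":[-0.4,-0.4,0],"roll":-4}]' 1 >/dev/null; python3 m.py; for i in 1 2 3 4 5 6 7 8 9; do python3 -m handwheel '[{"travel":[0,0,0],"roll":-4}]' 1 >/dev/null; python3 m.py; done
```

```text
t 19.75 M [ 0.157 -0.024  0.033] F [ 0.3  2.  -1.6] pos [ 549.3 -129.6  136.8] jaw 11.2 op 0.267
t 19.85 M [-0.13   0.289  0.037] F [-1.1 -0.2 -0.5] pos [ 549.3 -129.6  136.8] jaw 7.3 op 0.268
t 19.95 M [-0.196  0.299  0.082] F [-2.4  0.3 -0.3] pos [ 549.3 -129.5  136.8] jaw 3.3 op 0.269
t 20.05 M [-0.186  0.405  0.09 ] F [-1.6  0.2  0.3] pos [ 549.3 -129.5  136.8] jaw -0.7 op 0.264
t 20.15 M [-0.243  0.393  0.052] F [-3.1 -1.  -0.7] pos [ 549.2 -129.6  136.8] jaw -4.7 op 0.272
t 20.25 M [-0.292  0.428  0.054] F [-1.5 -0.6  0.1] pos [ 549.2 -129.5  136.8] jaw -8.7 op 0.268
t 20.35 M [-0.196  0.479  0.076] F [-2.7 -0.7 -1.3] pos [ 549.2 -129.6  136.8] jaw -12.7 op 0.264
t 20.45 M [-0.329  0.512  0.064] F [-1.7 -1.3 -0.3] pos [ 549.2 -129.6  136.8] jaw -16.7 op 0.267
t 20.55 M [-0.234  0.569  0.105] F [-2.6 -0.4  0.4] pos [ 549.1 -129.5  136.8] jaw -20.7 op 0.268
t 20.65 M [-0.252  0.562  0.115] F [-3.2 -0.5 -0.8] pos [ 549.1 -129.5  136.8] jaw -24.7 op 0.27
```

```bash
for i in 1 2 3 4 5 6 7 8; do python3 -m handwheel '[{"travel":[0,0,0],"roll":-4}]' 1 >/dev/null; python3 m.py; done
```

```text
t 20.75 M [-0.197  0.552  0.118] F [-3.2 -0.8 -0.1] pos [ 549.1 -129.5  136.8] jaw -28.7 op 0.272
t 20.85 M [-0.219  0.667  0.081] F [-3.   0.4 -0.5] pos [ 549.1 -129.5  136.8] jaw -32.7 op 0.266
t 20.95 M [-0.222  0.614  0.129] F [-2.5 -0.  -0. ] pos [ 549.  -129.5  136.8] jaw -36.7 op 0.271
t 21.05 M [-0.201  0.671  0.087] F [-2.7 -0.4 -0.2] pos [ 549.  -129.5  136.8] jaw -40.7 op 0.27
t 21.15 M [-0.265  0.751  0.109] F [-4.3 -0.   0.2] pos [ 549.  -129.5  136.8] jaw -44.7 op 0.265
t 21.25 M [-0.148  0.72   0.08 ] F [-4.  -0.4  0. ] pos [ 549.  -129.5  136.8] jaw -48.7 op 0.27
t 21.35 M [-0.169  0.709  0.042] F [-3.4 -0.4 -0.2] pos [ 549.  -129.4  136.8] jaw -52.7 op 0.27
t 21.45 M [-0.146  0.738  0.077] F [-2.7  0.5  0.5] pos [ 548.9 -129.4  136.8] jaw -56.7 op 0.268
```

Mean Mz rose from about 0.05 to about 0.095 N·m near jaw −18°, which points to slipping. I'll relieve the side force and confirm with a few more degrees, well inside half a turn.

```bash
python3 -m handwheel '[{"travel":[-0.4,0,0],"roll":-4}]' 1 >/dev/null; python3 m.py; for i in 1 2 3 4 5 6 7 8 9; do python3 -m handwheel '[{"travel":[0,0,0],"roll":-4}]' 1 >/dev/null; python3 m.py; done
```

```text
t 21.55 M [0.005 0.303 0.048] F [-0.8  0.3 -1.3] pos [ 548.8 -129.5  136.8] jaw -60.7 op 0.266
t 21.65 M [-0.032  0.444  0.098] F [-2.2  0.3 -1.3] pos [ 548.8 -129.4  136.8] jaw -64.7 op 0.271
t 21.75 M [0.038 0.481 0.057] F [-1.7  1.1 -0.1] pos [ 548.8 -129.4  136.8] jaw -68.7 op 0.27
t 21.85 M [0.058 0.523 0.098] F [-2.4  2.1 -0.5] pos [ 548.8 -129.4  136.8] jaw -72.7 op 0.269
t 21.95 M [0.088 0.528 0.122] F [-1.7  1.9 -0.9] pos [ 548.8 -129.3  136.8] jaw -76.7 op 0.266
t 22.05 M [0.096 0.598 0.107] F [-1.7  1.1  0. ] pos [ 548.8 -129.3  136.8] jaw -80.7 op 0.267
t 22.15 M [0.087 0.573 0.114] F [-1.9  1.6 -0.3] pos [ 548.8 -129.3  136.8] jaw -84.7 op 0.267
t 22.25 M [0.175 0.528 0.04 ] F [-3.   1.7 -0.6] pos [ 548.8 -129.3  136.8] jaw -88.7 op 0.274
t 22.35 M [0.179 0.583 0.061] F [-1.4  1.6  0.1] pos [ 548.8 -129.2  136.8] jaw -92.7 op 0.269
t 22.45 M [0.266 0.55  0.12 ] F [-2.   1.2  0.1] pos [ 548.7 -129.2  136.8] jaw -96.7 op 0.27
```

Over the last 26 readings Mz averages about 0.09 N·m, so the cap is slipping, by roughly 80° so far. I'll let go, rise and look.

```bash
python3 -c "
from h import *
snap('wrist','w8')"; python3 -m handwheel '[{"travel":[0,0,0],"roll":0},{"travel":[0,0,0],"roll":0},{"travel":[0,0,0],"roll":0},{"travel":[0,0,0],"roll":0},{"travel":[0,0,0],"roll":0},{"travel":[0,0,0],"roll":0}]' 0
python3 -m handwheel '[{"travel":[0,0,15],"roll":0},{"travel":[0,0,35],"roll":0},{"travel":[0,0,50],"roll":0},{"travel":[0,0,50],"roll":0}]' 0
python3 -c "
from h import *
snap('wrist','w9')"
```

```text
t: 23.1
eef_pos: [549.4, -129.8, 136.8]
tcp_rot: [2.265, 1.571, -0.992]
ft_force: [-0.3, 0.5, 0.1]
opening: 0.498
t: 23.5
eef_pos: [550.1, -130.0, 188.5]
tcp_rot: [2.882, 1.567, -0.374]
ft_force: [-0.2, 0.0, 0.7]
opening: 0.5
```

View pics/w8.png

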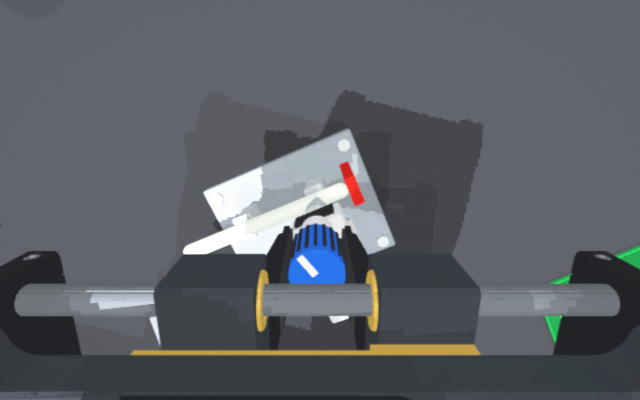

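View pics/w9.png

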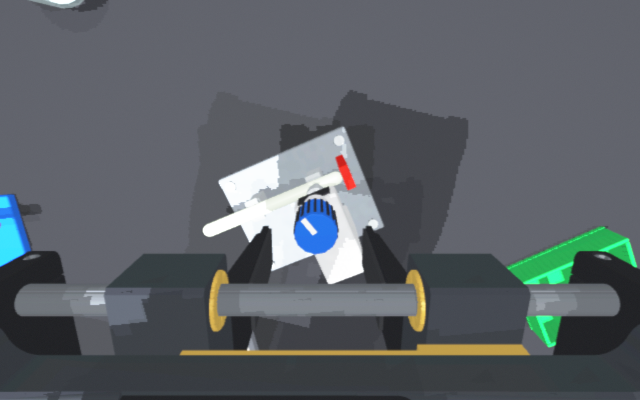

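The mark on the cap sits at the same angle to the jaws as before (w7), so the cap followed the gripper through the full 226°. I'll check the spindle contact close up after retreating.

```bash
python3 -m handwheel '[{"travel":[-20,40,10],"roll":8},{"travel":[-40,80,20],"roll":16},{"travel":[-60,125,30],"roll":24},{"travel":[-80,170,30],"roll":32},{"travel":[-80,170,30],"roll":32}]' 0
python3 - <<'E'
from h import *
a,_=load("s6"); b,_=snap("scene","s10"); f=lambda i:cv2.resize(i[150:210,262:320],None,fx=6.5,fy=6.5,interpolation=cv2.INTER_CUBIC)
cv2.imwrite("pics/cmp.png",np.hstack([f(a),f(b)]))
w,_=load("w8"); w9,_=load("w9"); g=lambda i:cv2.resize(i[150:270,190:400],None,fx=3.8,fy=3.8,interpolation=cv2.INTER_CUBIC); cv2.imwrite("pics/w8z.png",g(w))
E
```

```text
t: 24.05
eef_pos: [466.7, 44.0, 216.3]
tcp_rot: [-0.775, 1.569, 2.819]
ft_force: [0.1, 0.5, -0.4]
opening: 0.5
```

View pics/cmp.png

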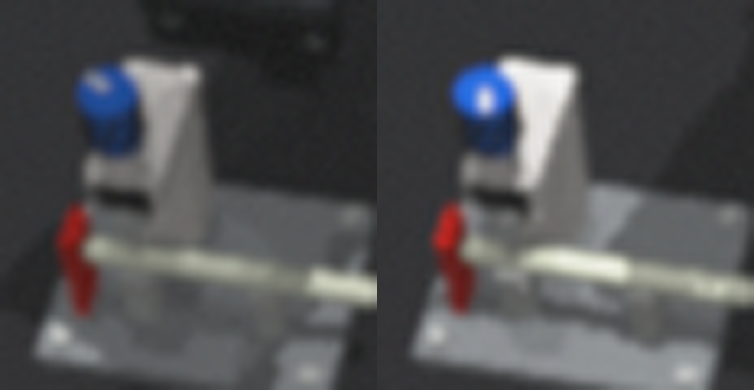

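View pics/w8z.png

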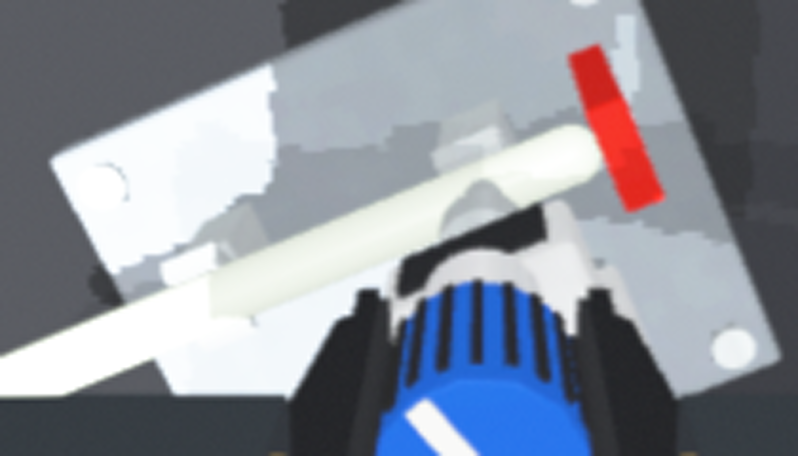

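The rod end meets the red stop and the rod lies in both rests, with the spindle down on it. The robot is clear, so I'm handing in.

```bash
python3 -c "
from h import *
print(env.state()['t'],env.state()['ft_force']); print(job.job_done())"
```

```text
24.1 [-0.02552427  0.48921815 -0.38183211]
the job is handed in; nothing more can be done
None
```

I laid the white rod in the V rests and slid it against the red stop. Then I turned the cap clockwise about 226° until it slipped, let go and backed off, and handed in at t = 24.1 s.

- **Rod home:** I pushed until it stalled at the stop, at about 9 N. The last pictures show its end at the stop and the rod in both rests.
- **Slip:** the turning moment rose from about 0.05 to an average of about 0.09 N·m. The readings are noisy, so I put the slip at about 80°. It cannot exceed about 134°, because the spindle needed at least 92° to reach the rod. That is inside half a turn.
- **Grip on the cap:** the cap's white mark kept the same angle to the jaws before and after, so the cap followed the gripper the whole way.
- **Not confirmed:** the camera was too coarse to show the spindle touching the rod, so the clamping rests on the moment readings.
- **Disagreement:** my estimate of the stop's position was 1–2 mm off from where the rod actually met it. I went by the contact force instead.
- **Other objects:** I felt no contact with anything else on the bench and did not recheck the other items' positions at the end.

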